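# Free the bayonet-locked temperature logger from the cooling rack

### The job

The temperature logger standing in the cooling rack is held by a spring-loaded bayonet: turn its flat head anticlockwise until you feel the stop, then draw it straight up out of the rack. The rack is loose, so do not lift, drag or twist it, and leave the tubes and the other things on the table undisturbed. Stand the logger, stem down, in the steel beaker and let go of it gently.

Things in the scene. Friction and masses are not known exactly. Their poses are not given: they have to be found in the camera images.
- logger: temperature logger, 0.12 kg (varies), 160 mm tall. Origin: tip of its 10 mm steel stem; z up along the stem. Above the tip: collar with lugs, 85 to 103 mm; blue cap disc 41 mm across, to 108.5 mm; white flat head to 160 mm, 38 mm wide (x) and 20 mm thick (y). It stands upright in the rack's socket, tip 22 mm above the table; once free it must rise 100 mm to clear the socket
- logger_grip (a point): point on the logger's axis 136 mm above the tip, in the middle of the flat head; axes as the logger's. Grip the head here from above, across its flat faces, that is along y
- logger_lugs (a point): point on the logger's axis between its two bayonet lugs, 90.5 mm above the tip. The lugs reach 17 mm from the axis along x and -x and are 8 mm wide, 5 mm high. They are caught under the ring of the socket, hidden by the cap; a sprung foot under the tip pushes the logger up with about 4 N
- rack_socket (a point): centre of the socket's top. Turned anticlockwise (from above) by 25 to 85 degrees, different each time and shown by no pose, the lugs meet a stop under two slots. From about 10 degrees before the stop the logger is free: a light pull lifts it; let go, it pops up 3 mm. Turning takes about 0.1 N m or less up to the stop. Anywhere else a pull is blocked within 1 mm and going on moves the rack
- rack: loose pale blue cooling rack, 1.8 kg, 98 x 158 mm (x, y) at its foot and 95 mm high, with twelve tube wells and in its middle a steel socket 54 mm across that rises to 119.5 mm. Origin: centre of its underside; z up, long side along y. The well of the socket gives the 10 mm stem 2 mm of play all round. It starts to twist on the table at about 0.4 N m and to lift at about 18 N
- rack_end (a point): middle of the rack's +y end, 75 mm from its origin along y at table height
- beaker: steel beaker, 57 mm across at the rim, 80 mm high, wall 3 mm, inner width 47 mm, 0.35 kg, standing upright. Origin: centre of its underside
- beaker_in (a point): centre of the beaker's inner floor, 5 mm above its underside; the logger's stem reaches it with the collar staying above the rim, and may lean against the rim
- rack_tube_1: capped sample tube, 92 mm long and 17 mm thick, with purple cap, standing loose in a well of the rack, its cap top 112 mm above the table. Origin on its side at half its length
- rack_tube_2: capped sample tube, 92 mm long and 17 mm thick, with red cap, standing loose in a well of the rack, its cap top 112 mm above the table. Origin on its side at half its length
- rack_tube_3: capped sample tube, 92 mm long and 17 mm thick, with green cap, standing loose in a well of the rack, its cap top 112 mm above the table. Origin on its side at half its length
- rack_tube_4: capped sample tube, 92 mm long and 17 mm thick, with yellow cap, standing loose in a well of the rack, its cap top 112 mm above the table. Origin on its side at half its length
- glue_stick: glue stick, yellow with red cap, 26 mm across and 90 mm tall, standing. Origin: centre of its underside. A bystander
- lancet_box: white and blue carton, 52 x 92 x 47 mm. Origin: centre of its underside. A bystander
- label_roll_1: roll of labels on a card core, 62 x 72 x 72 mm. Origin: centre of its underside. A bystander

How it is judged:
By the outcome, as a careful person would: the job done as asked, in the order asked, and still so for the second after the job is handed in, with the robot touching nothing.
It also fails if it takes over 58 s, if anything falls off the work surface, if the arm or the gripper's body presses on something with over 40 N, if the wrist force passes 120 N, or if a joint passes its speed limit or range.

### The arm

A 7-joint arm with a two-finger parallel gripper is mounted at the origin on a cart in front of the work surface, level with it; the furniture and walls round the work are solid. World frame = base frame: x ahead of the robot, y to its left, z up, the work surface at z = 0. Lengths are in mm, angles in rad, forces in N, time in s.
With the tool pointing down it reaches from about 400 to 850 mm from the base axis. Payload 4.5 kg.
Tool frame: the origin (TCP) lies at the very end of the fingers, on their centre line; the grasp point (between the pads) lies manip.grasp_offset behind it (manip.grasp_offset is the distance from the TCP to the grasp point, in mm); z points along the fingers, y is the line along which they close (so a half turn about z gives the same grasp; the last joint's range is limited). The gripper opens to 88 mm and grips with 3 to 60 N. Pads are 18 mm wide; open, the fingers measure 123 mm over their backs; the gripper's body (75 mm by 187 mm) begins 45 mm behind the grasp point.
Start: joints at [1.303, 0.689, -0.195, 1.565, 0.157, 0.902, -0.215], TCP at [185.804, -596.767, 238.743] pointing down, gripper open.
Joint ranges: [-3.01, 3.01], [-0.46, 2.08], [-1.47, 1.51], [0.13, 2.56], [-1, 4.14], [0.04, 2.09], [-2.66, 2.66]. Speed limits (rad/s): [2.57, 2.57, 3.14, 3.14, 3.14, 3.14, 3.14].

### API

Orientations are given as a rotation vector (axis times angle).
In Python, from bench import manip, vision, models gives the robot as it stands. The module is installed in compiled form; this text tells all that it offers.
- The arm moves only by the tool jog_arm, never from a script. Its argument "motion" is text: rows parted by semicolons, each of 7 numbers parted by spaces: the shift along the tool's x, y, z in m, then the turn, a rotation vector about the tool's x, y, z in degrees, then the opening, from -1 (shut) to 1 (fully open). A call has 1 to 20 rows; each row shifts and turns the commanded pose from where the row before left it, along the tool's axes as they then stand; what a row does not reach is not made up. A row lasts 1/12 s, in which the tool goes at most 41.7 mm and 7.16 degrees, less where a joint would pass 70% of its speed; a pose out of reach is approached as far as the arm can. A call is refused whole if a number of a shift passes 0.0417 or a number of a turn 7.16, either way. A call with a gripper value outside its range is refused whole. The fingers move at their own pace and stop on an object; "newtons" is the grip in N (left out, the last holds). Time passes only in rows, so rows that do not move let the fingers close. It gives the time, the measured TCP pose, the force, the opening and the grip force at its end, in the units of the state.
- manip.state(): the state, without advancing time (a new reading comes with each control period).
- vision.snapshot(name): name is "side" or "top"; returns a dict with "image" (480x640x3 uint8, red, green, blue), "fx", "fy", "cx", "cy" (pixels), "T" (4x4, takes a point from camera to world coordinates). Camera axes: x right, y down, z forward; pixel columns grow to the right and rows downward; lengths in mm; the calibration is good to about 2 mm. A picture is of the moment at which its call begins. There is no depth.
- manip.close_job(): hands the job in; it is judged then, once.
Trained networks look in a picture, given as the dict that the camera call returned (one of the last four; its "shot" number tells which), for a name from the list of things; names that differ only in an ending like _2 or _b are one class to them, and where a whole thing is asked for, a point or a joint stands for the part that bears it (a point fixed in the world has none). Each returns a list of dicts, best first, with "conf" (0 to 1); they miss things now and then, are a little off and sometimes report something else, mostly with a low value. They report only what shows in the picture. A call takes as long as a camera call.
- models.recognise(picture, query): "location" ([x, y, z] in mm, in world coordinates, good to about 4 mm: the middle of the surface that is visible of it).
The state is a dict: "time_s": time; "joint_pos": joint angles; "joint_velocities": joint speeds; "joint_torque": joint torques, N m; "tool_pos": TCP position; "ee_rot": TCP orientation; "contact_force": force on the tool from outside, world axes, zero at the start; "torque": the same for the moment, N m; "grip_width": finger opening in mm; "grasp_force": force on a finger pad.
Only numpy, scipy, OpenCV 4.12 (cv2) and the standard library are available. Lean on these libraries where they do the work, as an engineer would, in place of code of your own. Each camera call takes 0.05 s, during which the arm holds its last target. There are 200 camera calls.

## Working session

There is one attempt and no reset: what is moved stays moved. The work goes in short steps, Python scripts to look and compute and a tool call to move; the robot and the scene stay as the last step left them, time stands still between calls to the robot, and variables do not carry over. Pictures are saved under pics/ and viewed, at most 10 in all, crops included, and the job is handed in when it is done.

Besides the shell and the picture viewer there is one more tool, called after "Emit:" as name(argument=value, ...), one argument or row to a line, values as JSON. jog_arm: Moves the arm, as the interface text tells. Its arguments: {"type":"object","properties":{"motion":{"type":"string"},"newtons":{"type":"number"}},"required":["motion"]}

```bash
mkdir -p pics
cat > h.py <<'E'
import numpy as np, cv2
from bench import manip, vision, models
def ray(p,u,v):
    d=p["T"][:3,:3]@np.array([(u-p["cx"])/p["fx"],(v-p["cy"])/p["fy"],1]); return p["T"][:3,3],d/np.linalg.norm(d)
def onz(p,u,v,z):
    o,d=ray(p,u,v); return o+d*(z-o[2])/d[2]
def tri(p,a,q,b):
    o1,d1=ray(p,*a);o2,d2=ray(q,*b)
    s=np.linalg.lstsq(np.c_[d1,-d2],o2-o1,rcond=None)[0]
    A,B=o1+s[0]*d1,o2+s[1]*d2; return (A+B)/2,np.linalg.norm(A-B)
def proj(p,X):
    c=np.linalg.inv(p["T"])@np.r_[X,1]; return np.round([p["fx"]*c[0]/c[2]+p["cx"],p["fy"]*c[1]/c[2]+p["cy"]],1)
E
python3 - <<'E'
from h import *
np.set_printoptions(precision=1,suppress=True)
s=manip.state(); print(s, manip.grasp_offset)
for n in("side","top"):
    p=vision.snapshot(n); cv2.imwrite(f"pics/{n}0.png",p["image"][:,:,::-1]); print(n,p["T"][:3],p["fx"])
    for k in("logger","rack","rack_socket","rack_end","beaker","beaker_in","rack_tube_1","glue_stick","lancet_box","label_roll_1"):
        print(k,[(np.round(r["location"]).tolist(),round(r["conf"],2),proj(p,r["location"]).tolist()) for r in models.recognise(p,k)[:4]])
E
```

```text
{'time_s': 0.0, 'joint_pos': array([ 1.3,  0.7, -0.2,  1.6,  0.2,  0.9, -0.2]), 'joint_velocities': array([-0.,  0.,  0., -0.,  0., -0.,  0.]), 'joint_torque': array([ -0. , -52.8,  -1.3, -15.3,  -0.1,   0. ,   0. ]), 'tool_pos': array([ 185.5, -596.2,  237.9]), 'ee_rot': array([-3.1, -0.5,  0. ]), 'contact_force': array([ 0.2, -0.2, -0.7]), 'torque': array([ 0.1, -0. ,  0. ]), 'grasp_force': 0.0, 'grip_width': 87.88638762607852} 18.700000000000003
side [[    1.     -0.1     0.2   412.2]
 [   -0.2    -0.6     0.8 -1046.1]
 [   -0.     -0.8    -0.6   717.1]] 537.3296507899844
logger [([505.0, -327.0, 156.0], 0.88, [292.5, 267.4])]
rack [([505.0, -372.0, 79.0], 0.78, [299.1, 318.4])]
rack_socket []
rack_end [([500.0, -374.0, 80.0], 0.69, [296.0, 319.0])]
beaker [([530.0, 21.0, 54.0], 0.87, [280.3, 211.0])]
beaker_in [([529.0, 24.0, 53.0], 0.88, [279.8, 210.8]), ([677.0, -228.0, 43.0], 0.18, [370.9, 269.9])]
rack_tube_1 [([507.0, -362.0, 108.0], 0.56, [298.5, 301.3])]
glue_stick [([637.0, -139.0, 57.0], 0.6, [341.3, 242.2])]
lancet_box [([677.0, -232.0, 41.0], 0.63, [371.3, 271.9]), ([5
[... 238 characters left out ...]
-310.0, 179.0], 0.59, [398.0, 258.1])]
rack [([506.0, -300.0, 96.0], 0.94, [387.5, 261.3])]
rack_socket [([503.0, -301.0, 95.0], 0.55, [387.8, 262.8])]
rack_end [([503.0, -309.0, 98.0], 0.84, [392.0, 262.8])]
beaker [([528.0, 44.0, 29.0], 0.83, [229.3, 249.9]), ([634.0, -131.0, 89.0], 0.34, [308.2, 200.3])]
beaker_in [([532.0, 45.0, 24.0], 0.82, [229.1, 248.1])]
rack_tube_1 [([522.0, -254.0, 112.0], 0.62, [366.5, 253.3]), ([513.0, -359.0, 110.0], 0.57, [416.7, 258.2]), ([486.0, -379.0, 108.0], 0.43, [426.2, 271.4])]
glue_stick [([635.0, -129.0, 90.0], 0.56, [307.2, 199.6])]
lancet_box [([680.0, -211.0, 47.0], 0.87, [345.1, 183.1])]
label_roll_1 [([673.0, -399.0, 67.0], 0.55, [431.7, 185.7])]
```

```bash
python3 -c "
import cv2
a=cv2.imread('pics/side0.png')[150:420,200:480];b=cv2.imread('pics/top0.png')[160:340,200:480]
cv2.imwrite('pics/s1.png',cv2.resize(a[:250],None,fx=2.4,fy=2.4,interpolation=cv2.INTER_CUBIC))
cv2.imwrite('pics/t1.png',cv2.resize(b,None,fx=2.8,fy=2.8,interpolation=cv2.INTER_CUBIC))"
```

```text
(no output)
```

View pics/s1.png

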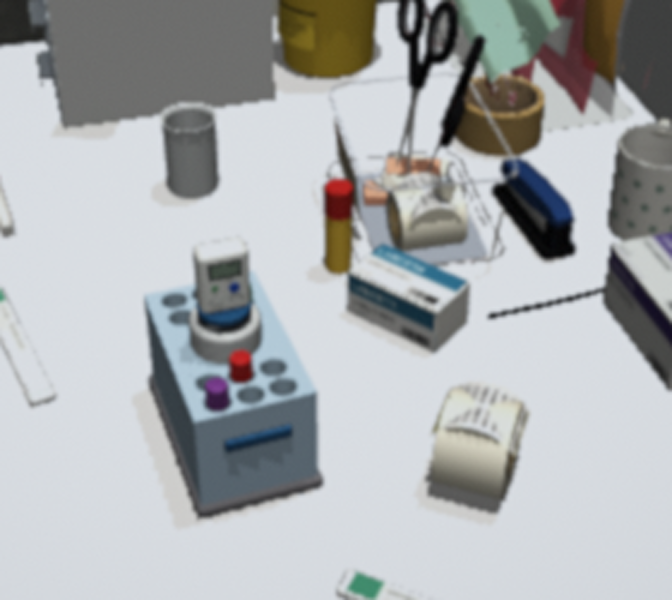

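View pics/t1.png

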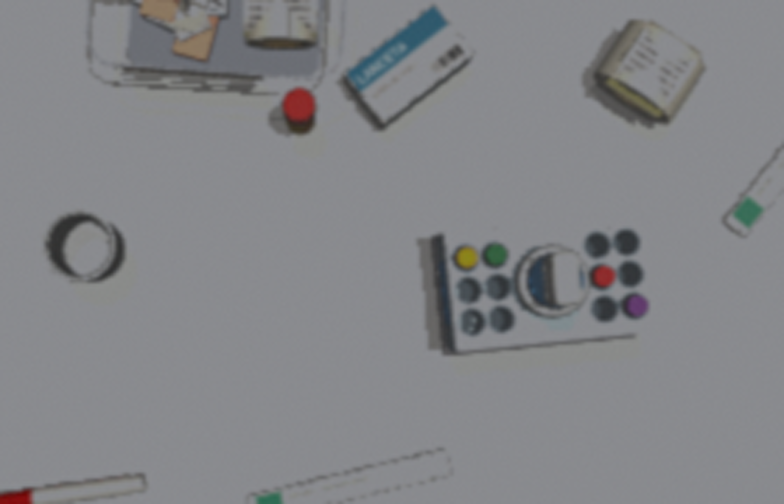

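The side crop shows the rack with the logger's white head at crop (222,275), beaker (190,150) and glue stick (338,225). The top crop shows the head at (568,280), socket ring (553,281) and beaker rim (88,247). I'll zoom in for corners.

```bash
python3 -c "
import cv2,numpy as np
a=cv2.imread('pics/side0.png')[240:310,260:326];b=cv2.imread('pics/top0.png')[230:300,365:431]
f=lambda i:cv2.resize(cv2.convertScaleAbs(i,alpha=1.3),(396*1,420),interpolation=cv2.INTER_CUBIC)
cv2.imwrite('pics/z1.png',np.hstack([f(a),f(b)]))"
```

```text
(no output)
```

View pics/z1.png

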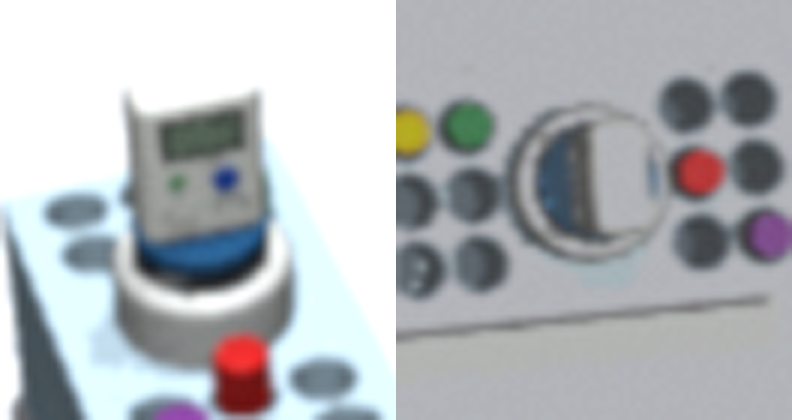

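The left half (side) shows the white head's lower front corners at about (142,243) and (268,212). In the right half (top), the head's top face has its centre at about (622,178), with its long axis near vertical and the socket ring centred at about (590,182).

Run:
```python
from h import *
np.set_printoptions(precision=1,suppress=True)
P=vision.snapshot("side");Q=vision.snapshot("top")
S=lambda x,y:(260+x/6,240+y/6)
T=lambda x,y:(365+(x-396)/6,230+y/6)
a,b=onz(P,*S(142,243),130.5),onz(P,*S(268,212),130.5); print("low edge",a,b,np.degrees(np.arctan2(*(b-a)[[1,0]])),np.linalg.norm(b-a))
c=onz(Q,*T(622,178),182);print("head top",c)
a,b=onz(Q,*T(598,237),182),onz(Q,*T(594,122),182);print(a,b,np.degrees(np.arctan2(*(b-a)[[1,0]])))
print("ring top cam",onz(Q,*T(590,182),119.5), "ring side", onz(P,*S(204,275),119.5))
print("head top tri",tri(P,S(190,90),Q,T(622,178)))
a,b=onz(Q,*T(396,336),5),onz(Q,*T(768,298),5);print("rack yaw",np.degrees(np.arctan2(*(b-a)[[1,0]]))+90)
# beaker rim: top crop (88,247)/2.8, side rim centre crop (190,118)/2.4
t=(200+88/2.8,160+247/2.8);s=(200+190/2.4,150+120/2.4)
print("beaker",tri(P,s,Q,t),onz(Q,*t,80),onz(P,*s,80))
s2=(200+191/2.4,150+188/2.4); print("beaker foot front",onz(P,*s2,0))
from scipy.spatial.transform import Rotation as R
st=manip.state();print(R.from_rotvec(st["ee_rot"]).as_matrix().round(3),st["tool_pos"])
v=cv2.resize(Q["image"][225:275,200:260,::-1],None,fx=7,fy=7,interpolation=cv2.INTER_CUBIC)
w=cv2.resize(P["image"][185:240,255:305,::-1],None,fx=6.36,fy=6.36,interpolation=cv2.INTER_CUBIC)
cv2.imwrite("pics/b.png",np.hstack([v[:349],w[:349]]))
```

```text
low edge [ 488.5 -328.   130.5] [ 526.3 -322.5  130.5] 8.269013575095904 38.267205993408204
head top [ 507.2 -318.7  182. ]
[ 487.9 -311.   182. ] [ 525.3 -309.5  182. ] 2.2185513896848628
ring top cam [ 507.9 -317.3  119.5] ring side [ 505.1 -333.1  119.5]
head top tri (array([ 506.8, -319.5,  176. ]), np.float64(1.193162886057369))
rack yaw 6.736644416912725
beaker (array([530.1,  31.9,  77.6]), np.float64(1.038301709467725)) [529.4  31.6  80. ] [530.2  27.9  80. ]
beaker foot front [526.3  30.2   0. ]
[[ 1.   0.3  0. ]
 [ 0.3 -1.  -0. ]
 [-0.   0.  -1. ]] [ 185.8 -596.8  238.7]
```

View pics/b.png

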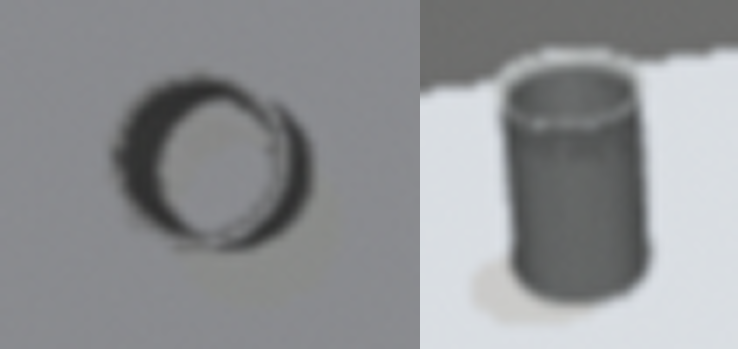

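Left (top view) shows the rim centre at about (203,162) with the outer wall on its right; right (side view) shows the rim ellipse centre at (571,88) and foot bottom at (580,300).

Run:
```python
from h import *
np.set_printoptions(precision=1,suppress=True)
P=vision.snapshot("side");Q=vision.snapshot("top")
t=(200+203/7,225+162/7);s=(255+151/6.36,185+88/6.36)
print(tri(P,s,Q,t),onz(Q,*t,80),onz(P,*s,80))
print("foot front",onz(P,255+160/6.36,185+300/6.36,0))
# rim edge check
th=np.linspace(0,2*np.pi,9)[:-1]
for X in ([530,34],[529,38]):
  print(X,[((proj(Q,[X[0]+28.5*np.cos(k),X[1]+28.5*np.sin(k),80])-[200,225])*7).round().tolist() for k in th[::2]],[((proj(P,[X[0]+28.5*np.cos(k),X[1]+28.5*np.sin(k),80])-[255,185])*6.36+[420,0]).round().tolist() for k in th[::2]])
```

```text
(array([530. ,  37.1,  77.8]), np.float64(0.7582646267655362)) [529.5  36.8  80. ] [530.   33.4  80. ]
foot front [525.2  13.5   0. ]
[530, 34] [[215.0, 67.0], [119.0, 159.0], [209.0, 254.0], [305.0, 162.0]] [[648.0, 78.0], [560.0, 50.0], [494.0, 97.0], [582.0, 127.0]]
[529, 38] [[202.0, 71.0], [106.0, 162.0], [196.0, 257.0], [292.0, 165.0]] [[643.0, 73.0], [555.0, 45.0], [489.0, 92.0], [578.0, 121.0]]
```

Emit:
jog_arm(
  motion="0.0 0 -0.03 0 0 -6 1; 0.0 0 -0.03 0 0 -6 1",
  newtons=20,
)

```text
time_s: 1.47
tool_pos: [185.3, -595.5, 297.8]
ee_rot: [-3.033, -0.801, 0.001]
contact_force: [0.4, -0.6, 1.1]
grip_width: 88.2
grasp_force: 0.0
```

Emit:
jog_arm(
  motion="0 0 0 0 0 6.15 1; 0 0 0 0 0 6.15 1; 0 0 0 0 0 6.15 1; 0 0 0 0 0 6.15 1; 0.0287 -0.0207 0 0 0 0 1; 0.0287 -0.0207 0 0 0 0 1; 0.0287 -0.0207 0 0 0 0 1; 0.0287 -0.0207 0 0 0 0 1; 0.0287 -0.0207 0 0 0 0 1; 0.0287 -0.0207 0 0 0 0 1; 0.0287 -0.0207 0 0 0 0 1; 0.0287 -0.0207 0 0 0 0 1; 0.0287 -0.0207 0 0 0 0 1; 0.0287 -0.0207 0 0 0 0 1; 0.0287 -0.0207 0 0 0 0 1; 0.0287 -0.0207 0 0 0 0 1; 0 0 0 0 0 0 1; 0 0 0 0 0 0 1",
)

```text
time_s: 2.97
tool_pos: [510.8, -318.3, 298.6]
ee_rot: [-3.137, -0.137, -0.001]
contact_force: [-0.5, -1.0, 0.2]
grip_width: 88.1
grasp_force: 0.0
```

```bash
cat >> h.py <<'E'
from scipy.spatial.transform import Rotation as R
def st():
    s=manip.state(); M=R.from_rotvec(s["ee_rot"]).as_matrix()
    print("t",round(s["time_s"],2),"tcp",s["tool_pos"].round(1),"yaw",np.degrees(np.arctan2(M[1,0],M[0,0])).round(1),"z",M[:,2].round(3),"q",s["joint_pos"].round(2),"F",s["contact_force"].round(1),"tau",s["torque"].round(3),"w",round(s["grip_width"],1),round(s["grasp_force"],1))
    return s,M
def to(x,y,z=None):
    s,M=st(); z=s["tool_pos"][2] if z is None else z
    print("shift tool mm",(M.T@(np.array([x,y,z])-s["tool_pos"])).round(1))
E
python3 - <<'E'
from h import *
to(507,-317.5,139.5)
E
```

```text
t 2.97 tcp [ 510.8 -318.3  298.6] yaw 5.0 z [ 0.001  0.001 -1.   ] q [ 0.56  0.59 -0.14  1.56  0.09  0.99 -1.09] F [-0.5 -1.   0.2] tau [-0.009  0.077 -0.024] w 88.1 0.0
shift tool mm [ -3.9  -1.  159.1]
```

Emit:
jog_arm(
  motion="-0.0039 -0.001 0.03 0 0 0 1; 0 0 0.03 0 0 0 1; 0 0 0.03 0 0 0 1; 0 0 0.03 0 0 0 1; 0 0 0.02 0 0 0 0.2; 0 0 0.012 0 0 0 -0.1; 0 0 0.007 0 0 0 -0.3; 0 0 0 0 0 0 -0.41; 0 0 0 0 0 0 -0.41; 0 0 0 0 0 0 -0.41; 0 0 0 0 0 0 -0.41;0 0 0 0 0 0 -0.41",
  newtons=10,
)

```text
time_s: 3.97
tool_pos: [505.2, -320.8, 140.7]
ee_rot: [3.138, 0.128, 0.002]
contact_force: [0.3, 0.5, -0.7]
grip_width: 36.9
grasp_force: 0.0
```

Run:
```python
from h import *
to(507,-317.5,139.5)
P=vision.snapshot("side");Q=vision.snapshot("top")
a=P["image"][210:320,230:350,::-1];b=Q["image"][215:305,350:450,::-1]
cv2.imwrite("pics/g1.png",np.hstack([cv2.resize(a,(400,366),interpolation=2),cv2.resize(b,(400,366),interpolation=2)]))
```

```text
t 3.97 tcp [ 505.2 -320.8  140.7] yaw 4.7 z [ 0.002 -0.001 -1.   ] q [ 0.55  0.78 -0.11  1.74  0.14  0.63 -1.13] F [ 0.3  0.5 -0.7] tau [0.015 0.044 0.033] w 36.9 0.0
shift tool mm [ 2.  -3.1  1.2]
```

View pics/g1.png

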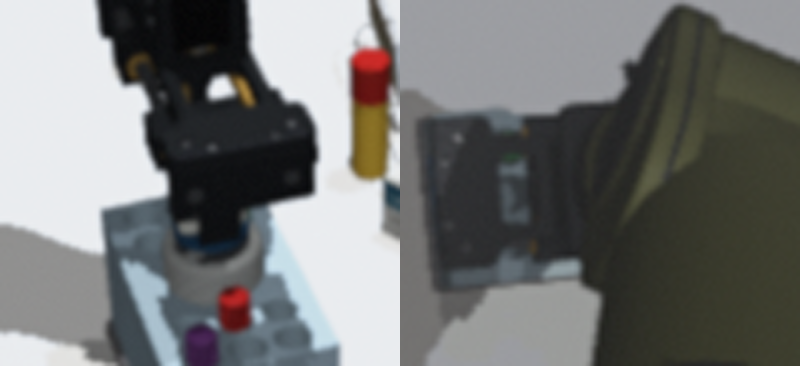

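The side view shows the fingers on both sides of the head, just above the blue cap (pixel ~(215,240)), with nothing else touched. I'll correct by 3 mm and close in steps.

Emit:
jog_arm(
  motion="0.002 -0.0031 0.001 0 0 0 -0.35; 0 0 0 0 0 0 -0.42;0 0 0 0 0 0 -0.42;0 0 0 0 0 0 -0.42; 0 0 0 0 0 0 -0.45; 0 0 0 0 0 0 -0.45",
  newtons=8,
)

```text
time_s: 4.57
tool_pos: [506.5, -317.2, 138.7]
ee_rot: [3.139, 0.128, -0.0]
contact_force: [-0.4, 0.9, -0.1]
grip_width: 24.1
grasp_force: 0.0
```

```bash
python3 -c "
from h import *
st()"
```

```text
t 4.57 tcp [ 506.5 -317.2  138.7] yaw 4.7 z [-0. -0. -1.] q [ 0.55  0.78 -0.11  1.74  0.14  0.63 -1.13] F [-0.4  0.9 -0.1] tau [ 0.004  0.01  -0.033] w 24.1 0.0
```

Width is 24 and there is no contact force, so the grip is centred within 2 mm. Closing further.

Emit:
jog_arm(
  motion="0 0 0 0 0 0 -0.49; 0 0 0 0 0 0 -0.49;0 0 0 0 0 0 -0.52;0 0 0 0 0 0 -0.52",
  newtons=5,
)

```text
time_s: 4.9
tool_pos: [506.5, -317.1, 138.7]
ee_rot: [3.139, 0.129, -0.0]
contact_force: [0.3, 0.2, -0.2]
grip_width: 20.9
grasp_force: 0.0
```

```bash
python3 -c "
from h import *
st()"
```

```text
t 4.9 tcp [ 506.5 -317.1  138.7] yaw 4.7 z [-0. -0. -1.] q [ 0.55  0.78 -0.11  1.74  0.14  0.63 -1.13] F [ 0.3  0.2 -0.2] tau [-0.024 -0.006  0.009] w 20.9 0.0
```

Emit:
jog_arm(
  motion="0 0 0 0 0 0 -1; 0 0 0 0 0 0 -1; 0 0 0 0 0 0 -1;0 0 0 0 0 0 -1",
  newtons=25,
)

```text
time_s: 5.23
tool_pos: [506.5, -317.2, 138.8]
ee_rot: [3.139, 0.128, 0.0]
contact_force: [1.0, -0.5, -0.0]
grip_width: 19.7
grasp_force: 25.0
```

```bash
python3 -c "
from h import *
st()"
```

```text
t 5.23 tcp [ 506.5 -317.2  138.8] yaw 4.7 z [ 0. -0. -1.] q [ 0.55  0.78 -0.11  1.74  0.14  0.63 -1.13] F [ 1.  -0.5 -0. ] tau [-0.11  -0.006  0.02 ] w 19.7 25.0
```

Emit:
jog_arm(
  motion="0 0 0 0 0 -2.5 -1; 0 0 0 0 0 -2.5 -1; 0 0 0 0 0 -2.5 -1; 0 0 0 0 0 -2.5 -1; 0 0 0 0 0 -2.5 -1; 0 0 0 0 0 -2.5 -1; 0 0 0 0 0 0 -1; 0 0 0 0 0 0 -1",
)

```text
time_s: 5.9
tool_pos: [506.5, -317.2, 138.8]
ee_rot: [3.096, 0.535, 0.0]
contact_force: [0.2, -0.3, -0.1]
grip_width: 19.9
grasp_force: 25.0
```

```bash
python3 -c "
from h import *
st()"
```

```text
t 5.9 tcp [ 506.5 -317.2  138.8] yaw 19.6 z [ 0. -0. -1.] q [ 0.59  0.79 -0.19  1.74  0.22  0.64 -0.95] F [ 0.2 -0.3 -0.1] tau [-0.1   -0.064 -0.02 ] w 19.9 25.0
```

Emit:
jog_arm(
  motion="0 0 0 0 0 -2 -1; 0 0 0 0 0 -2 -1; 0 0 0 0 0 -2 -1; 0 0 0 0 0 0 -1",
  newtons=14,
)

```text
time_s: 6.23
tool_pos: [506.5, -317.1, 138.8]
ee_rot: [3.062, 0.702, 0.0]
contact_force: [-1.1, -0.2, 0.5]
grip_width: 19.9
grasp_force: 14.0
```

```bash
python3 -c "
from h import *
st()"
```

```text
t 6.23 tcp [ 506.5 -317.1  138.8] yaw 25.8 z [ 0. -0. -1.] q [ 0.61  0.79 -0.22  1.74  0.26  0.64 -0.87] F [-1.1 -0.2  0.5] tau [-0.139 -0.044 -0.054] w 19.9 14.0
```

Emit:
jog_arm(
  motion="0 0 0 0 0 -2 -1; 0 0 0 0 0 -2 -1;  0 0 0 0 0 0 -1",
)

```text
time_s: 6.48
tool_pos: [506.6, -317.1, 138.8]
ee_rot: [3.036, 0.809, 0.0]
contact_force: [-0.6, 0.0, 1.7]
grip_width: 19.8
grasp_force: 14.0
```

```bash
python3 -c "
from h import *
st()"
```

```text
t 6.48 tcp [ 506.6 -317.1  138.8] yaw 29.8 z [ 0.  0. -1.] q [ 0.62  0.79 -0.24  1.74  0.28  0.65 -0.82] F [-0.6  0.   1.7] tau [-0.06  -0.01  -0.028] w 19.8 14.0
```

Emit:
jog_arm(
  motion="0 0 0 0 0 -2 -1; 0 0 0 0 0 -2 -1;  0 0 0 0 0 0 -1",
)

```text
time_s: 6.73
tool_pos: [506.6, -317.1, 138.9]
ee_rot: [3.006, 0.914, 0.001]
contact_force: [-0.7, -0.8, 1.6]
grip_width: 19.9
grasp_force: 14.0
```

```bash
python3 -c "
from h import *
st()"
```

```text
t 6.73 tcp [ 506.6 -317.1  138.9] yaw 33.8 z [ 0.  0. -1.] q [ 0.63  0.79 -0.25  1.74  0.3   0.65 -0.77] F [-0.7 -0.8  1.6] tau [-0.083  0.032  0.   ] w 19.9 14.0
```

Emit:
jog_arm(
  motion="0 0 0 0 0 -2 -1; 0 0 0 0 0 -2 -1;  0 0 0 0 0 0 -1",
)

```text
time_s: 6.98
tool_pos: [506.6, -317.1, 138.9]
ee_rot: [2.972, 1.016, 0.001]
contact_force: [-0.1, 0.6, 2.1]
grip_width: 19.9
grasp_force: 14.0
```

```bash
python3 -c "
from h import *
st()"
```

```text
t 6.98 tcp [ 506.6 -317.1  138.9] yaw 37.8 z [ 0. -0. -1.] q [ 0.64  0.79 -0.27  1.74  0.32  0.66 -0.73] F [-0.1  0.6  2.1] tau [-0.118  0.006 -0.007] w 19.9 14.0
```

Emit:
jog_arm(
  motion="0 0 0 0 0 -2 -1; 0 0 0 0 0 -2 -1;  0 0 0 0 0 0 -1",
)

```text
time_s: 7.23
tool_pos: [506.7, -317.1, 138.9]
ee_rot: [2.936, 1.118, 0.001]
contact_force: [-0.0, -0.1, 1.7]
grip_width: 19.8
grasp_force: 14.0
```

```bash
python3 -c "
from h import *
st()"
```

```text
t 7.23 tcp [ 506.7 -317.1  138.9] yaw 41.7 z [ 0.001 -0.    -1.   ] q [ 0.65  0.79 -0.29  1.74  0.34  0.66 -0.68] F [-0.  -0.1  1.7] tau [-0.086 -0.05  -0.016] w 19.8 14.0
```

Emit:
jog_arm(
  motion="0 0 0 0 0 -2 -1; 0 0 0 0 0 -2 -1;  0 0 0 0 0 0 -1",
)

```text
time_s: 7.48
tool_pos: [507.0, -317.4, 138.9]
ee_rot: [2.895, 1.218, 0.001]
contact_force: [1.1, -0.9, 2.5]
grip_width: 19.6
grasp_force: 14.0
```

```bash
python3 -c "
from h import *
st()"
```

```text
t 7.48 tcp [ 507.  -317.4  138.9] yaw 45.6 z [ 0.001 -0.    -1.   ] q [ 0.66  0.8  -0.31  1.73  0.36  0.67 -0.63] F [ 1.1 -0.9  2.5] tau [-0.188 -0.148 -0.039] w 19.6 14.0
```

Emit:
jog_arm(
  motion="0 0 0 0 0 -2 -1; 0 0 0 0 0 0 -1",
)

```text
time_s: 7.65
tool_pos: [507.1, -317.5, 138.9]
ee_rot: [2.874, 1.267, 0.002]
contact_force: [1.2, -1.3, 2.4]
grip_width: 20.1
grasp_force: 14.0
```

```bash
python3 -c "
from h import *
st()"
```

```text
t 7.65 tcp [ 507.1 -317.5  138.9] yaw 47.6 z [ 0.002 -0.    -1.   ] q [ 0.67  0.8  -0.32  1.73  0.37  0.67 -0.6 ] F [ 1.2 -1.3  2.4] tau [-0.251 -0.351 -0.227] w 20.1 14.0
```

Emit:
jog_arm(
  motion="0 0 0 0 0 -2 -1;  0 0 0 0 0 0 -1",
)

```text
time_s: 7.82
tool_pos: [507.1, -317.6, 138.9]
ee_rot: [2.851, 1.316, 0.002]
contact_force: [1.2, -1.4, 1.7]
grip_width: 20.0
grasp_force: 14.2
```

```bash
python3 -c "
from h import *
st()"
```

```text
t 7.82 tcp [ 507.1 -317.6  138.9] yaw 49.6 z [ 0.001 -0.001 -1.   ] q [ 0.67  0.8  -0.33  1.73  0.38  0.67 -0.58] F [ 1.2 -1.4  1.7] tau [-0.339 -0.378 -0.333] w 20.0 14.2
```

The torque has risen to 0.33 N m, so this is the stop. I'll back off 3° and pull lightly.

Emit:
jog_arm(
  motion="0 0 0 0 0 1.5 -1; 0 0 0 0 0 1.5 -1; 0 0 0 0 0 0 -1; 0 0 -0.001 0 0 0 -1; 0 0 -0.001 0 0 0 -1; 0 0 0 0 0 0 -1",
  newtons=20,
)

```text
time_s: 8.32
tool_pos: [506.9, -317.4, 140.9]
ee_rot: [2.884, 1.245, 0.001]
contact_force: [2.6, -2.0, 0.5]
grip_width: 19.8
grasp_force: 19.9
```

```bash
python3 -c "
from h import *
st()"
```

```text
t 8.32 tcp [ 506.9 -317.4  140.9] yaw 46.7 z [ 0.001 -0.001 -1.   ] q [ 0.66  0.79 -0.32  1.73  0.37  0.67 -0.61] F [ 2.6 -2.   0.5] tau [-0.636 -0.787 -0.095] w 19.8 19.9
```

Emit:
jog_arm(
  motion="0 0.0006 -0.001 0 0 0 -1; 0 0 -0.002 0 0 0 -1; 0 0 -0.002 0 0 0 -1; 0 0 -0.003 0 0 0 -1; 0 0 0 0 0 0 -1",
)

```text
time_s: 8.73
tool_pos: [505.9, -316.7, 148.8]
ee_rot: [-2.882, -1.244, 0.003]
contact_force: [1.0, -0.8, -1.4]
grip_width: 19.7
grasp_force: 19.9
```

```bash
python3 -c "
from h import *
st()"
```

```text
t 8.73 tcp [ 505.9 -316.7  148.8] yaw 46.7 z [-0.002  0.001 -1.   ] q [ 0.67  0.78 -0.32  1.73  0.36  0.69 -0.61] F [ 1.  -0.8 -1.4] tau [-0.115 -0.117 -0.012] w 19.7 19.9
```

Emit:
jog_arm(
  motion="0 0 -0.005 0 0 0 -1; 0 0 -0.005 0 0 0 -1; 0 0 -0.005 0 0 0 -1; 0 0 -0.005 0 0 0 -1; 0 0 -0.005 0 0 0 -1; 0 0 -0.005 0 0 0 -1; 0 0 0 0 0 0 -1",
)

```text
time_s: 9.32
tool_pos: [507.5, -317.7, 180.0]
ee_rot: [2.883, 1.244, 0.002]
contact_force: [-0.5, 0.3, -1.2]
grip_width: 20.0
grasp_force: 19.9
```

```bash
python3 -c "
from h import *
to(507,-317.3)"
```

```text
t 9.32 tcp [ 507.5 -317.7  180. ] yaw 46.7 z [ 0.002 -0.001 -1.   ] q [ 0.68  0.74 -0.34  1.7   0.34  0.76 -0.59] F [-0.5  0.3 -1.2] tau [-0.025  0.001 -0.041] w 20.0 19.9
shift tool mm [-0.1 -0.7 -0. ]
```

Emit:
jog_arm(
  motion="0 -0.0005 -0.006 0 0 0 -1; 0 0 -0.007 0 0 0 -1; 0 0 -0.007 0 0 0 -1; 0 0 -0.007 0 0 0 -1; 0 0 -0.007 0 0 0 -1; 0 0 -0.007 0 0 0 -1; 0 0 -0.007 0 0 0 -1; 0 0 -0.007 0 0 0 -1; 0 0 -0.007 0 0 0 -1; 0 0 -0.009 0 0 0 -1; 0 0 -0.01 0 0 0 -1; 0 0 -0.007 0 0 0 -1; 0 0 0 0 0 0 -1; 0 0 0 0 0 0 -1",
)

```text
time_s: 10.48
tool_pos: [506.7, -317.3, 267.2]
ee_rot: [2.884, 1.245, 0.001]
contact_force: [0.9, -0.1, -1.1]
grip_width: 20.0
grasp_force: 19.9
```

Run:
```python
from h import *
to(530,36)
P=vision.snapshot("side")
cv2.imwrite("pics/u1.png",cv2.resize(P["image"][150:370,200:420,::-1],None,fx=2.7,fy=2.7,interpolation=2))
```

```text
t 10.48 tcp [ 506.7 -317.3  267.2] yaw 46.7 z [ 0.001 -0.001 -1.   ] q [ 0.7   0.64 -0.38  1.61  0.28  0.95 -0.53] F [ 0.9 -0.1 -1.1] tau [-0.024 -0.055  0.005] w 20.0 19.9
shift tool mm [ 2.730e+02 -2.254e+02 -2.000e-01]
```

View pics/u1.png

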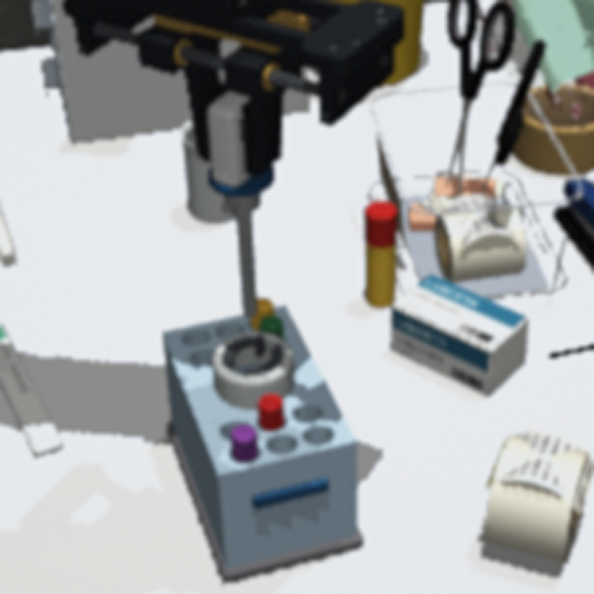

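The logger is free and hangs straight (stem tip at crop (250,318)), and the rack and tubes are in place. A grey box stands behind the beaker, so I'll check its clearance.

Run:
```python
from h import *
P=vision.snapshot("side");Q=vision.snapshot("top")
for u,v in((227,201),(313.7,191)): print(onz(P,u,v,0).round())
cv2.imwrite("pics/c.png",np.hstack([cv2.resize(P["image"][:240,150:390,::-1],(400,400)),cv2.resize(Q["image"][120:360,60:300,::-1],(400,400))]))
```

```text
[411. 191.   0.]
[642. 187.   0.]
```

View pics/c.png

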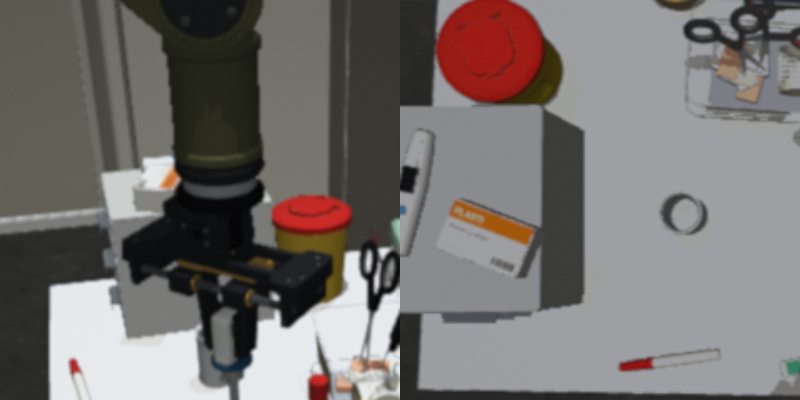

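The cabinet front is at y≈188 (top-view right edge at (585,200)) and the beaker at (685,213), so clearance is ample. Moving over.

Emit:
jog_arm(
  motion="0.01 -0.008 0 0 0 0 -1; 0.018 -0.015 0 0 0 0 -1; 0.019 -0.016 0 0 0 0 -1; 0.019 -0.016 0 0 0 0 -1; 0.019 -0.016 0 0 0 0 -1; 0.019 -0.016 0 0 0 0 -1; 0.019 -0.016 0 0 0 0 -1; 0.019 -0.016 0 0 0 0 -1; 0.019 -0.016 0 0 0 0 -1; 0.019 -0.016 0 0 0 0 -1; 0.019 -0.016 0 0 0 0 -1; 0.019 -0.016 0 0 0 0 -1; 0.019 -0.015 0 0 0 0 -1; 0.017 -0.013 0 0 0 0 -1; 0.012 -0.009 0 0 0 0 -1; 0.007 -0.005 0 0 0 0 -1; 0 0 0 0 0 0 -1; 0 0 0 0 0 0 -1",
)

```text
time_s: 12.13
tool_pos: [529.7, 35.7, 266.5]
ee_rot: [2.884, 1.246, -0.001]
contact_force: [-0.5, -1.1, -1.0]
grip_width: 19.6
grasp_force: 19.9
```

Run:
```python
from h import *
to(530,36)
P=vision.snapshot("side");Q=vision.snapshot("top")
cv2.imwrite("pics/d.png",np.hstack([cv2.resize(P["image"][100:250,210:360,::-1],(400,400),interpolation=2),cv2.resize(Q["image"][190:310,170:290,::-1],(400,400),interpolation=2)]))
```

```text
t 12.13 tcp [529.7  35.7 266.5] yaw 46.7 z [-0.001 -0.001 -1.   ] q [ 0.08  0.54 -0.37  1.81  0.26  0.84 -1.17] F [-0.5 -1.1 -1. ] tau [-0.039 -0.034  0.005] w 19.6 19.9
shift tool mm [ 0.4  0.1 -0. ]
```

View pics/d.png

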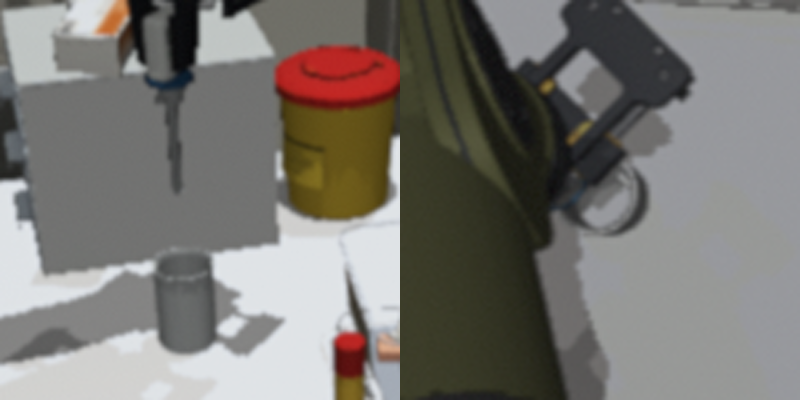

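The stem tip is at crop (178,193), directly above the beaker rim at (184,266). Checking the pixel against the projected tip point.

Run:
```python
from h import *
P=vision.snapshot("side")
f=lambda X:((proj(P,X)-[210,100])/.375).round()
print(f([529.7,35.7,149.5]),f([530,36,80]),f([530,31,80]))
```

```text
[177. 191.] [183. 262.] [184. 265.]
```

Emit:
jog_arm(
  motion="0 0 0.015 0 0 0 -1; 0 0 0.015 0 0 0 -1; 0 0 0.01 0 0 0 -1; 0 0 0.01 0 0 0 -1; 0 0 0.005 0 0 0 -1; 0 0 0 0 0 0 -1",
)

```text
time_s: 12.78
tool_pos: [529.5, 35.3, 210.6]
ee_rot: [-2.884, -1.244, 0.003]
contact_force: [-0.0, -0.0, -1.3]
grip_width: 20.0
grasp_force: 19.9
```

Matches. Without support the stem would drop over to the rim on release. So I'll tilt the logger about 19° above the rim now, tip toward one wall and stem near the opposite rim, so it is already leaning when let go.

Emit:
jog_arm(
  motion="-0.008 0.0009 0 0 0 0 -1; -0.01 0 0 0 0 0 -1; -0.008 0 0 0 0 0 -1; 0 0 0 0 3 0 -1; 0 0 0 0 4 0 -1; 0 0 0 0 4 0 -1; 0 0 0 0 4 0 -1; 0 0 0 0 4 0 -1; 0 0 0 0 0 0 -1; 0 0 0 0 0 0 -1",
)

```text
time_s: 13.62
tool_pos: [511.9, 14.5, 211.7]
ee_rot: [-2.735, -1.176, -0.454]
contact_force: [-0.9, 0.1, -1.0]
grip_width: 19.8
grasp_force: 19.9
```

```bash
cat > tip.py <<'E'
from h import *
s,M=st(); xt=np.array([np.cos(np.radians(46.7)),np.sin(np.radians(46.7)),0])
tip=s["tool_pos"]+117*M[:,2]; c=np.array([530,34.5,0]); e=tip-c
yt=np.array([xt[1],-xt[0],0]); print("tip along/across",(e@xt).round(1),(e@yt).round(1),"z",tip[2].round(1),"down in tool",M.T@[0,0,-1.])
r=tip-M[:,2]*(80-tip[2])/(-M[2,2])*-1 if 0 else tip+M[:,2]*((80-tip[2])/M[2,2]); print("stem at rim",((r-c)@xt).round(1),((r-c)@yt).round(1))
E
python3 tip.py
```

```text
t 13.62 tcp [511.9  14.5 211.7] yaw 46.5 z [ 0.222  0.235 -0.946] q [ 0.39  0.58 -0.55  2.13  0.24  0.27 -1.03] F [-0.9  0.1 -1. ] tau [-0.288  0.19  -0.021] w 19.8 19.9
tip along/across 10.8 0.7 z 101.0 down in tool [-3.23192969e-01  4.02055599e-04  9.46332998e-01]
stem at rim 18.0 0.7
```

Emit:
jog_arm(
  motion="-0.0027 0 0.0085 0 0 0 -1; -0.0027 0 0.0085 0 0 0 -1; -0.0027 0 0.0085 0 0 0 -1; -0.0027 0 0.0085 0 0 0 -1; -0.0027 0 0.0085 0 0 0 -1; 0 0 0 0 0 0 -1;0 0 0 0 0 0 -1",
)

```text
time_s: 14.2
tool_pos: [514.2, 18.0, 167.4]
ee_rot: [-2.732, -1.182, -0.457]
contact_force: [0.9, 0.5, -0.5]
grip_width: 19.9
grasp_force: 19.9
```

```bash
python3 tip.py
```

```text
t 14.2 tcp [514.2  18.  167.4] yaw 46.8 z [ 0.223  0.237 -0.946] q [ 0.32  0.66 -0.45  2.17  0.28  0.13 -1.04] F [ 0.9  0.5 -0.5] tau [-0.266  0.305  0.002] w 19.9 19.9
tip along/across 15.2 -0.2 z 56.7 down in tool [-3.25053314e-01 -6.13803110e-04  9.45695493e-01]
stem at rim 7.2 -0.2
```

Emit:
jog_arm(
  motion="0 0 0 0 -3 0 -1; 0.001 0 0 0 -4 0 -1; 0 0 0 0 0 0 -1; 0 0 0 0 0 0 -1",
)

```text
time_s: 14.53
tool_pos: [515.7, 19.3, 168.5]
ee_rot: [-2.794, -1.211, -0.3]
contact_force: [-0.3, 0.4, -1.9]
grip_width: 19.5
grasp_force: 19.9
```

```bash
python3 tip.py
```

```text
t 14.53 tcp [515.7  19.3 168.5] yaw 46.9 z [ 0.146  0.152 -0.977] q [ 0.2   0.64 -0.36  2.1   0.27  0.28 -1.09] F [-0.3  0.4 -1.9] tau [-0.24   0.135 -0.029] w 19.5 19.9
tip along/across 3.8 0.2 z 54.1 down in tool [-0.21102446 -0.00236102  0.97747793]
stem at rim -1.8 0.2
```

Emit:
jog_arm(
  motion="-0.0016 0 0.008 0 0 0 -1; -0.0016 0 0.008 0 0 0 -1; -0.0016 0 0.008 0 0 0 -1; -0.0016 0 0.008 0 0 0 -1; -0.001 0 0.005 0 0 0 -1; -0.0006 0 0.003 0 0 0 -1; 0 0 0 0 0 0 -1; 0 0 0 0 0 0 -1",
)

```text
time_s: 15.2
tool_pos: [514.6, 18.2, 126.4]
ee_rot: [-2.795, -1.207, -0.293]
contact_force: [0.3, -0.2, -0.6]
grip_width: 19.9
grasp_force: 19.9
```

```bash
python3 tip.py
```

```text
t 15.2 tcp [514.6  18.2 126.4] yaw 46.7 z [ 0.142  0.151 -0.978] q [ 0.15  0.72 -0.3   2.13  0.3   0.17 -1.1 ] F [ 0.3 -0.2 -0.6] tau [-0.213  0.144  0.014] w 19.9 19.9
tip along/across 1.8 -0.1 z 11.9 down in tool [-2.07729315e-01  2.68704663e-04  9.78186311e-01]
stem at rim -12.6 -0.0
```

Emit:
jog_arm(
  motion="-0.0004 0 0.002 0 0 0 -1; -0.0003 0 0.0015 0 0 0 -1; -0.0002 0 0.001 0 0 0 -1; 0 0 0 0 0 0 -1; 0 0 0 0 0 0 -1",
  newtons=12,
)

```text
time_s: 15.62
tool_pos: [514.7, 18.2, 122.1]
ee_rot: [-2.795, -1.207, -0.294]
contact_force: [0.9, -0.3, -1.4]
grip_width: 19.6
grasp_force: 11.9
```

```bash
python3 tip.py
```

```text
t 15.62 tcp [514.7  18.2 122.1] yaw 46.7 z [ 0.143  0.151 -0.978] q [ 0.15  0.72 -0.29  2.13  0.3   0.16 -1.1 ] F [ 0.9 -0.3 -1.4] tau [-0.187  0.138  0.035] w 19.6 11.9
tip along/across 2.0 0.1 z 7.6 down in tool [-2.07963005e-01 -1.65446249e-04  9.78136678e-01]
stem at rim -13.4 0.1
```

Emit:
jog_arm(
  motion="-0.0002 0 0.001 0 0 0 -1; 0 0 0 0 0 0 -1",
)

```text
time_s: 15.78
tool_pos: [514.7, 18.1, 121.0]
ee_rot: [-2.795, -1.207, -0.294]
contact_force: [-0.9, 0.6, -0.8]
grip_width: 19.9
grasp_force: 11.9
```

```bash
python3 tip.py
```

```text
t 15.78 tcp [514.7  18.1 121. ] yaw 46.7 z [ 0.143  0.151 -0.978] q [ 0.15  0.73 -0.29  2.13  0.3   0.16 -1.1 ] F [-0.9  0.6 -0.8] tau [-0.226  0.138  0.054] w 19.9 11.9
tip along/across 1.9 0.1 z 6.5 down in tool [-2.07866260e-01 -8.43762744e-05  9.78157253e-01]
stem at rim -13.7 0.1
```

Continuing to floor contact, then nudging toward the rim.

Emit:
jog_arm(
  motion="-0.0002 0 0.001 0 0 0 -1; 0 0 0 0 0 0 -1",
)

```text
time_s: 15.95
tool_pos: [514.7, 18.2, 119.9]
ee_rot: [-2.795, -1.207, -0.294]
contact_force: [-0.5, 0.0, -0.9]
grip_width: 20.2
grasp_force: 11.9
```

```bash
python3 tip.py
```

```text
t 15.95 tcp [514.7  18.2 119.9] yaw 46.7 z [ 0.143  0.151 -0.978] q [ 0.15  0.73 -0.29  2.13  0.3   0.16 -1.1 ] F [-0.5  0.  -0.9] tau [-0.201  0.099  0.004] w 20.2 11.9
tip along/across 1.9 0.1 z 5.4 down in tool [-2.07806327e-01  8.55258896e-06  9.78169991e-01]
stem at rim -13.9 0.1
```

Emit:
jog_arm(
  motion="-0.0002 0 0.0007 0 0 0 -1; 0 0 0 0 0 0 -1",
)

```text
time_s: 16.12
tool_pos: [514.6, 18.1, 119.2]
ee_rot: [-2.795, -1.207, -0.294]
contact_force: [-0.8, -0.6, -0.8]
grip_width: 20.1
grasp_force: 11.9
```

```bash
python3 tip.py
```

```text
t 16.12 tcp [514.6  18.1 119.2] yaw 46.7 z [ 0.143  0.151 -0.978] q [ 0.15  0.73 -0.29  2.13  0.3   0.15 -1.11] F [-0.8 -0.6 -0.8] tau [-0.2    0.093 -0.042] w 20.1 11.9
tip along/across 1.9 0.0 z 4.7 down in tool [-2.07780617e-01  6.56247704e-06  9.78175452e-01]
stem at rim -14.1 0.0
```

Emit:
jog_arm(
  motion="-0.0002 0 0.001 0 0 0 -1; 0 0 0 0 0 0 -1",
)

```text
time_s: 16.28
tool_pos: [514.7, 18.1, 118.4]
ee_rot: [-2.795, -1.207, -0.294]
contact_force: [-0.4, 0.1, 2.8]
grip_width: 19.8
grasp_force: 11.9
```

```bash
python3 tip.py
```

```text
t 16.28 tcp [514.7  18.1 118.4] yaw 46.7 z [ 0.143  0.151 -0.978] q [ 0.14  0.73 -0.28  2.13  0.3   0.15 -1.11] F [-0.4  0.1  2.8] tau [-0.168  0.206  0.025] w 19.8 11.9
tip along/across 2.0 0.1 z 4.0 down in tool [-2.08017811e-01 -3.41626443e-04  9.78124979e-01]
stem at rim -14.2 0.1
```

Emit:
jog_arm(
  motion="-0.0002 0 0.001 0 0 0 -1; 0 0 0 0 0 0 -1",
)

```text
time_s: 16.45
tool_pos: [514.9, 18.2, 118.0]
ee_rot: [-2.796, -1.207, -0.295]
contact_force: [-2.0, -0.4, 10.4]
grip_width: 19.8
grasp_force: 12.0
```

Run:
```python
import tip
from h import *
P=vision.snapshot("side")
cv2.imwrite("pics/e.png",cv2.resize(P["image"][150:250,220:340,::-1],None,fx=5,fy=5,interpolation=2))
```

```text
t 16.45 tcp [514.9  18.2 118. ] yaw 46.7 z [ 0.144  0.151 -0.978] q [ 0.14  0.73 -0.28  2.13  0.3   0.15 -1.11] F [-2.  -0.4 10.4] tau [0.011 0.408 0.091] w 19.8 12.0
tip along/across 2.2 0.3 z 3.6 down in tool [-0.20856198 -0.00101472  0.97800863]
stem at rim -14.1 0.2
```

View pics/e.png

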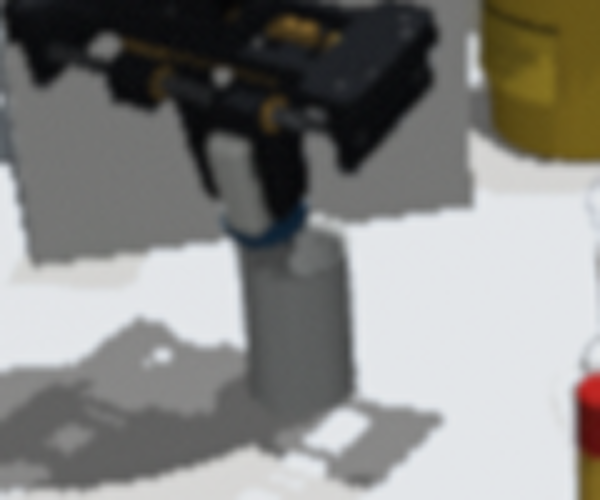

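The logger's stem is down inside the beaker at crop (265,240), leaning left with the cap above the rim, and the beaker hasn't moved. Floor contact is at 10 N, so I'll relieve it, then open slowly.

Emit:
jog_arm(
  motion="-0.001 0 -0.001 0 0 0 -1; 0 0 0 0 0 0 -1; 0 0 0 0 0 0 -0.52; 0 0 0 0 0 0 -0.48; 0 0 0 0 0 0 -0.44; 0 0 0 0 0 0 -0.4; 0 0 0 0 0 0 -0.36; 0 0 0 0 0 0 -0.3; 0 0 0 0 0 0 -0.2; 0 0 0 0 0 0 -0.1; 0 0 0 0 0 0 0.1; 0 0 0 0 0 0 0.4; 0 0 0 0 0 0 0.7; 0 0 0 0 0 0 1; 0 0 0 0 0 0 1; 0 0 0 0 0 0 1; 0 0 0 0 0 0 1",
  newtons=5,
)

```text
time_s: 17.92
tool_pos: [513.9, 17.3, 118.0]
ee_rot: [-2.795, -1.207, -0.294]
contact_force: [-0.1, 0.1, 0.7]
grip_width: 84.2
grasp_force: 0.0
```

```bash
python3 tip.py
```

```text
t 17.92 tcp [513.9  17.3 118. ] yaw 46.7 z [ 0.143  0.151 -0.978] q [ 0.15  0.73 -0.28  2.14  0.3   0.15 -1.1 ] F [-0.1  0.1  0.7] tau [-0.16   0.068 -0.003] w 84.2 0.0
tip along/across 0.8 0.1 z 3.6 down in tool [-2.07928673e-01 -1.53688416e-04  9.78143979e-01]
stem at rim -15.5 0.1
```

Released with no contact force. Retreating along the tool axis.

Emit:
jog_arm(
  motion="0 0 -0.005 0 0 0 1; 0 0 -0.01 0 0 0 1; 0 0 -0.015 0 0 0 1; 0 0 -0.02 0 0 0 1; 0 0 -0.025 0 0 0 1; 0 0 -0.025 0 0 0 1; 0 0 -0.025 0 0 0 1; 0 0 -0.025 0 0 0 1; 0 0 0 0 0 0 1; 0 0 0 0 0 0 1; 0 0 0 0 0 0 1; 0 0 0 0 0 0 1",
)

```text
time_s: 18.92
tool_pos: [491.8, -5.4, 264.0]
ee_rot: [-2.795, -1.207, -0.291]
contact_force: [-0.2, -0.4, 0.6]
grip_width: 88.2
grasp_force: 0.0
```

Run:
```python
from h import *
st()
P=vision.snapshot("side")
cv2.imwrite("pics/f.png",cv2.resize(P["image"][130:370,210:450,::-1],None,fx=2.5,fy=2.5,interpolation=2))
```

```text
t 18.92 tcp [491.8  -5.4 264. ] yaw 46.7 z [ 0.141  0.151 -0.978] q [ 0.38  0.47 -0.53  2.04  0.18  0.54 -0.99] F [-0.2 -0.4  0.6] tau [-0.148  0.153 -0.035] w 88.2 0.0
```

View pics/f.png

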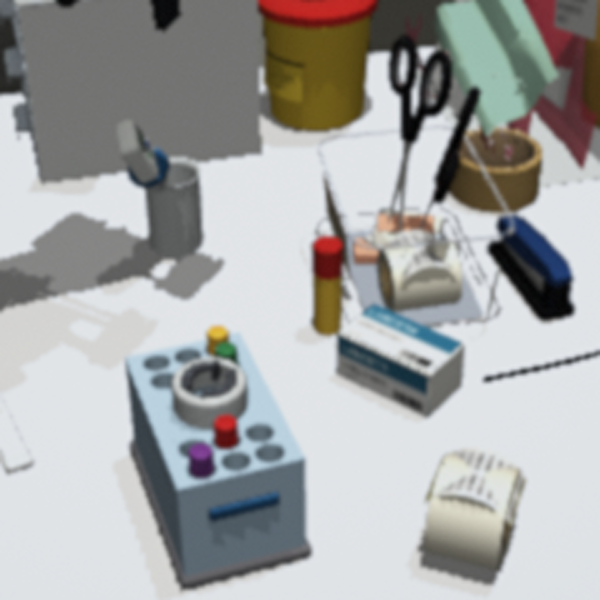

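The logger leans stably in the upright beaker (head at (135,150)), the gripper is clear, and the rack with its four tubes and the bystanders look undisturbed. Handing in.

```bash
python3 -c "
from bench import manip
print(manip.close_job())"
```

```text
the job is handed in; nothing more can be done
None
```

The logger was turned to its stop, drawn up out of the rack, and released in the steel beaker, stem down and leaning on the rim; rack, tubes and bystanders looked undisturbed in the last picture, and the job was handed in at about 19 s.

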